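# Make up the sampling kit and the inlet service kit

## Task

Make up two kits from the loose stock on the lab bench: for the sampling kit, stand the amber bottle in the middle pocket of the long three-pocket tray and the slim vial and the squat jar in its two end pockets, either way round; for the inlet service kit, put the small carton and the brass fitting into the short two-pocket tray, one to a pocket. Everything ends flat on the floor of its pocket, the same way up as it stood on the bench, let go and at rest. Set things down rather than dropping them, and leave the beaker, the wash bottle and the spanner where they are.

Things in the scene. Friction and masses are not known exactly. Their poses are not given: they have to be found in the camera images.
- bottle_mid (a point): Amber glass bottle with a paper label and black screw cap, loose, standing: body 46 mm diameter up to 60 mm height, shoulder above, cap 29 mm diameter, 90 mm tall in all, about 120 g. The point is on its axis half-way up, 45 mm above its underside; z up along the axis.
- vial_mid (a point): Slim clear headspace vial with a paper label and dark grey metal crimp cap, loose, standing: 23 mm diameter up to 62 mm, 75 mm tall, about 25 g. The point is on its axis half-way up, 37.5 mm above its underside; z up along the axis.
- jar_mid (a point): Squat white plastic jar with a black screw lid, loose, standing: body 46 mm diameter up to 30 mm, lid 48 mm diameter from there to the top at 44 mm, about 80 g. The point is on its axis half-way up, 22 mm above its underside; z up along the axis.
- carton_mid (a point): Small plain cardboard carton of septa, closed and rigid, loose: 48 mm long (its x), 36 mm wide (its y), 36 mm tall (its z, up), about 50 g. The point is its centre, 18 mm above its underside.
- fitting_mid (a point): Brass gas-line fitting, loose, standing on its hexagonal base: hexagon 32 mm across the flats and 18 mm high, above it an upright round threaded neck 22 mm diameter from 18 mm to the top at 46 mm, about 120 g. The point is on its axis half-way up, 23 mm above its underside; z up along the axis.
- long_tray: Long kit tray, 74 x 214 mm and 14 mm tall, with three pockets. Fixed to the bench. Blue painted metal, floor 4 mm thick, all walls and dividers 4 mm thick and 14 mm tall (10 mm above the floor), open on top. Origin at the centre of its underside on the bench; pockets, each 66 x 66 mm inside, lie in a row along its y axis, x is across the row. Pocket centres at y = -70, 0 and +70 mm.
- short_tray: Short kit tray, 74 x 144 mm and 14 mm tall, with two pockets. Fixed to the bench. Blue painted metal, floor 4 mm thick, all walls and dividers 4 mm thick and 14 mm tall (10 mm above the floor), open on top. Origin at the centre of its underside on the bench; pockets, each 66 x 66 mm inside, lie in a row along its y axis, x is across the row. Pocket centres at y = -35 and +35 mm.
- beaker: Bystander: empty glass beaker, 68 mm diameter at the rim, 90 mm tall, loose, at one side of the work. Origin at the centre of its underside. Not to be disturbed.
- wash_bottle: Bystander: white plastic wash bottle with a red cap and bent spout, 64 mm diameter, 175 mm tall, loose, at the other side of the work. Origin at the centre of its underside. Not to be disturbed.
- spanner: Bystander: steel open-ended spanner, 150 mm long, lying flat beyond the trays, along its x axis, loose. Origin at its underside. Not to be disturbed.
Not all that is in view belongs to the job. What is shaped like the part that bears fitting_mid but purple is not meant. Several things look just like the part that bears jar_mid: the one meant starts farthest to the robot's left.

How it is judged:
At the end, for the whole second after the job is handed in: Bottle in the long tray's middle pocket, vial and jar in its end pockets, carton and fitting in the short tray's two pockets: each centre within 25 mm of the pocket centre along and across, underside within 4 mm of the floor, tilt under 7 degrees, released, at rest (x of bottle_mid in the frame of long_tray between -0.025 and 0.025 m and y of bottle_mid in the frame of long_tray between -0.025 and 0.025 m and (((x of vial_mid in the frame of long_tray between -0.025 and 0.025 m and y of vial_mid in the frame of long_tray between 0.045 and 0.095 m) and (x of jar_mid in the frame of long_tray between -0.025 and 0.025 m and y of jar_mid in the frame of long_tray between -0.095 and -0.045 m)) or ((x of vial_mid in the frame of long_tray between -0.025 and 0.025 m and y of vial_mid in the frame of long_tray between -0.095 and -0.045 m) and (x of jar_mid in the frame of long_tray between -0.025 and 0.025 m and y of jar_mid in the frame of long_tray between 0.045 and 0.095 m))) and (((x of carton_mid in the frame of short_tray between -0.025 and 0.025 m and y of carton_mid in the frame of short_tray between 0.01 and 0.06 m) and (x of fitting_mid in the frame of short_tray between -0.025 and 0.025 m and y of fitting_mid in the frame of short_tray between -0.06 and -0.01 m)) or ((x of carton_mid in the frame of short_tray between -0.025 and 0.025 m and y of carton_mid in the frame of short_tray between -0.06 and -0.01 m) and (x of fitting_mid in the frame of short_tray between -0.025 and 0.025 m and y of fitting_mid in the frame of short_tray between 0.01 and 0.06 m))) and height (world z) of bottle_mid between 0.045 and 0.053 m and angle between each of bottle_mid, vial_mid, jar_mid, carton_mid, fitting_mid's own z axis and vertical below 0.12 rad and linear speed of each of bottle, vial, jar, carton, fitting below 0.01 m/s and height (world z) of vial_mid between 0.0375 and 0.0455 m and height (world z) of jar_mid between 0.022 and 0.03 m and height (world z) of carton_mid between 0.018 and 0.026 m and height (world z) of fitting_mid between 0.023 and 0.031 m); the robot touches nothing.
It fails at once if the beaker, wash bottle or spanner is pushed more than 20 mm from its place (distance of any of beaker, wash_bottle, spanner from where it was at the start of the episode above 0.02 m).
It fails at once if the beaker or the wash bottle is knocked over (angle between any of beaker, wash_bottle's own z axis and vertical above 0.6 rad).
It fails at once if a thing is dropped (falls free faster than 0.7 m/s, as from 25 mm) ((linear speed of bottle above 0.7 m/s and contact force between bottle and the fingers below 0.2 N) or (linear speed of vial above 0.7 m/s and contact force between vial and the fingers below 0.2 N) or (linear speed of jar above 0.7 m/s and contact force between jar and the fingers below 0.2 N) or (linear speed of carton above 0.7 m/s and contact force between carton and the fingers below 0.2 N) or (linear speed of fitting above 0.7 m/s and contact force between fitting and the fingers below 0.2 N)).
It also fails if it takes over 120 s, if anything falls off the work surface, if the arm or the gripper's body presses on something with over 40 N, if the wrist force passes 120 N, or if a joint passes its speed limit or range.

## Robot

A 7-joint arm with a two-finger parallel gripper is mounted at the origin on the work surface. World frame = base frame: x ahead of the robot, y to its left, z up, the work surface at z = 0. Lengths are in m, angles in rad, forces in N, time in s.
With the tool pointing down it reaches from about 0.4 to 0.85 m from the base axis. Payload 4.4 kg.
Tool frame: the origin (TCP) lies on the centre line of the jaws, within the pads' length; the fingertips stand 25 mm ahead of it and the grasp point (between the pads) lies 6 mm ahead of it (ctrl.tips_ahead is the distance from the TCP to the fingertips, in m); z points along the fingers, x is the direction in which the jaws open and shut, and the axes are right-handed (so a half turn about z gives the same grasp; the last joint's range is limited). The gripper opens to 94 mm and grips with 3 to 60 N. Pads are 16 mm wide; open, the fingers measure 119 mm over their backs; the gripper's body (75 mm by 177 mm) begins 78 mm behind the grasp point.
Start: joints at [-1.197, 0.628, 0.038, 1.517, -0.027, 0.996, -0.02], TCP at [0.277, 0.588, 0.23] pointing down, gripper open.
Joint ranges: [-3.06, 3.06], [-0.37, 2.12], [-1.25, 1.32], [0.18, 2.47], [-1.1, 4.24], [0.23, 1.98], [-2.94, 2.94]. Speed limits (rad/s): [2.57, 2.57, 3.14, 3.14, 3.14, 3.14, 3.14].

## Interface

Orientations are given as [roll, pitch, yaw] about the fixed x, y, z axes, in that order (R = Rz(yaw) Ry(pitch) Rx(roll)).
In Python, from rig import readout, imaging, ctrl gives the robot as it stands.
- The arm moves only by the shell command python3 -m jog 'ROWS' [FORCE]. ROWS is a JSON object of lists of equal length, an entry for each row: "delta_pos": the shift along the tool's x, y, z in m, a list of three; "turn": the turn, a rotation vector about the tool's x, y, z in degrees, a list of three; "hand": the closure, from 0 (fully open) to 1 (shut). In form: {"delta_pos": [[dx, dy, dz], ...], "turn": [[ax, ay, az], ...], "hand": [hand, ...]}. A call has 1 to 20 rows; each row is the pose to reach, as a shift and turn from the pose measured when the call began, along the tool's axes at that moment; what a row does not reach only later rows make up. A row lasts 1/12 s, in which the tool goes at most 41.7 mm and 7.16 degrees, less where a joint would pass 70% of its speed; a pose out of reach is approached as far as the arm can. A call with a gripper value outside its range is refused whole. The fingers move at their own pace and stop on an object; FORCE is the grip in N (left out, the last holds). Time passes only in rows, so rows that repeat a pose let the fingers close. It gives the time, the measured TCP pose, the force and the opening at its end, in the units of the state.
- readout.observe(): the state, without advancing time (a new reading comes with each control period).
- imaging.capture(name): name is "scene" or "side" or "wrist"; returns a dict with "img" (480x640x3 uint8, red, green, blue), "fx", "fy", "cx", "cy" (pixels), "k1" (the pictures are not rectified: a ray, as slopes to the right and down, at radius r is drawn at 1 + k1 r^2 times it, then the intrinsics apply), "world_from_camera" (4x4, takes a point from camera to world coordinates); the wrist camera has in their place "tool_from_camera" (4x4, takes a point from camera to tool coordinates, whose origin is the TCP and whose axes are the tool frame's). Camera axes: x right, y down, z forward; pixel columns grow to the right and rows downward; lengths in m; the calibration is good to about 2 mm. A picture is of the moment at which its call begins: read the wrist's pose just before it. There is no depth.
- ctrl.sign_off(): hands the job in, once; it reports no verdict.
The state is a dict: "clock": time; "joints": joint angles; "joint_vel": joint speeds; "tau": joint torques, N m; "tool_pos": TCP position; "orientation": TCP orientation; "contact_force": force on the tool from outside, world axes, zero at the start; "torque": the same for the moment, N m; "grip_width": finger opening in m.
Only numpy, scipy, OpenCV 4.12 (cv2) and the standard library are available. Lean on these libraries where they do the work, as an engineer would, in place of code of your own. Each camera call takes 0.05 s, during which the arm holds its last target. There are 200 camera calls.

## Working session

There is one attempt and no reset: what is moved stays moved. The work goes in short steps, Python scripts to look and compute and a shell command to move; the robot and the scene stay as the last step left them, time stands still between calls to the robot, and variables do not carry over. Pictures are saved under pics/ and viewed, about 12 in all and at most 16, crops included, and the job is handed in when it is done.

```bash
mkdir -p pics && ls && python3 - <<'E'
from rig import readout, imaging, ctrl
import cv2
print(readout.observe(), ctrl.tips_ahead)
for n in ("scene","side"):
    d=imaging.capture(n); cv2.imwrite(f"pics/{n}0.png",d["img"][:,:,::-1])
    print(n,{k:v for k,v in d.items() if k!="img"})
d=imaging.capture("wrist"); cv2.imwrite("pics/wrist0.png",d["img"][:,:,::-1]); print({k:v for k,v in d.items() if k!="img"})
E
```

```text
pics
{'clock': 0.0, 'joints': array([-1.19676456,  0.62928423,  0.03841646,  1.51837111, -0.02701495,
        0.99632248, -0.02001183]), 'joint_vel': array([ 0.00097906, -0.00072498,  0.00051003, -0.00021887,  0.00087822,
        0.00036533,  0.00188078]), 'tau': array([-1.32606006e-04, -5.49731112e+01,  1.14300907e+00, -1.86637652e+01,
       -5.24165737e-02,  2.36996915e-02,  1.70669477e-04]), 'tool_pos': array([0.2764492 , 0.58758482, 0.22959275]), 'orientation': array([-3.14158684e+00,  1.86836693e-03,  1.13096516e+00]), 'contact_force': array([0.59755745, 0.32385826, 0.57095047]), 'torque': array([-0.00589906, -0.041328  , -0.02363719]), 'grip_width': 0.09394195696029291} 0.025
scene {'fx': 446.98856901583935, 'fy': 446.98856901583935, 'cx': 323.24853190565045, 'cy': 241.60801047171978, 'k1': -0.028406438560620348, 'world_from_camera': array([[-0.14370631,  0.61642566, -0.77418854,  1.35081715],
       [ 0.98947307,  0.07600232, -0.12315313,  0.12709809],
       [-0.01707463, -0.7837366 , -0.6208586 ,  0.70074791],
       [ 0.        ,  0.        ,  0.        ,  1.        ]])}
s
[... 194 characters left out ...]
26038615,  0.29867443],
       [-0.3338427 , -0.59437181,  0.73162231, -0.74274664],
       [ 0.00190504, -0.77657487, -0.6300221 ,  0.70737738],
       [ 0.        ,  0.        ,  0.        ,  1.        ]])}
{'fx': 342.0817580989018, 'fy': 342.0817580989018, 'cx': 326.13310974241523, 'cy': 238.5005052101132, 'k1': -0.06529361026803598, 'tool_from_camera': array([[ 9.99999848e-01,  5.15562942e-04, -1.94874606e-04,
         6.05686460e-04],
       [-4.40530419e-04,  9.60130669e-01,  2.79551254e-01,
        -8.17986627e-02],
       [ 3.31231353e-04, -2.79551126e-01,  9.60130751e-01,
        -1.54166998e-01],
       [ 0.00000000e+00,  0.00000000e+00,  0.00000000e+00,
         1.00000000e+00]])}
```

View pics/scene0.png

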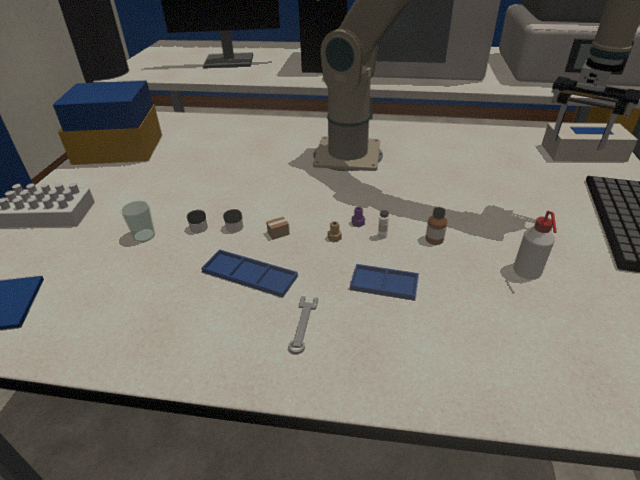

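View pics/side0.png

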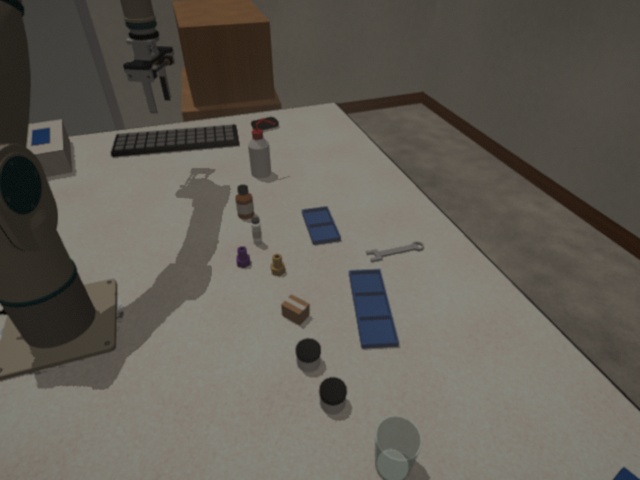

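Scene view shows these candidates:
- **Jars:** (197,221) and (233,221). Image right is +y, the robot's left, so (233,221) is meant.
- **Fittings:** brass (334,232) is meant; purple (358,216) is not.
- **Vial:** (383,225). **Bottle:** (437,226). **Carton:** (278,228).
- **Trays:** long at (249,272), short at (385,282).

Next I'll measure with masks and check one close crop.

```bash
cat > h.py <<'E'
import numpy as np, cv2
from rig import readout, imaging, ctrl
from scipy.spatial.transform import Rotation as R
def und(d,uv):
    q=(np.array(uv,float).reshape(-1,2)-[d["cx"],d["cy"]])/[d["fx"],d["fy"]]; s=q.copy()
    for _ in range(20): s=q/(1+d["k1"]*(s**2).sum(1,keepdims=True))
    return s
def pose():
    s=readout.observe(); T=np.eye(4); T[:3,:3]=R.from_euler("xyz",s["orientation"]).as_matrix(); T[:3,3]=s["tool_pos"]; return T
def cap(n):
    T=pose() if n=="wrist" else None
    d=imaging.capture(n)
    d["W"]=T@d["tool_from_camera"] if n=="wrist" else d["world_from_camera"]
    d["bgr"]=np.ascontiguousarray(d["img"][:,:,::-1]); return d
def plane(d,uv,z):
    s=und(d,uv); v=np.c_[s,np.ones(len(s))]@d["W"][:3,:3].T; o=d["W"][:3,3]
    return o+v*((z-o[2])/v[:,2])[:,None]
def proj(d,p):
    c=np.linalg.inv(d["W"])@np.r_[p,1]; s=c[:2]/c[2]; s=s*(1+d["k1"]*(s@s)); return s*[d["fx"],d["fy"]]+[d["cx"],d["cy"]]
def blobs(mask,lo=20):
    n,l,st,c=cv2.connectedComponentsWithStats(mask.astype(np.uint8))
    return [(c[i].round(1),st[i].tolist(),l==i) for i in range(1,n) if st[i,4]>=lo]
E
python3 - <<'E'
from h import *
for n,roi in (("scene",(175,195,470,310)),("side",(225,175,450,420))):
    d=cap(n); h=cv2.cvtColor(d["bgr"],cv2.COLOR_BGR2HSV); H,S,V=[h[...,i].astype(int) for i in range(3)]
    m=np.zeros(H.shape,bool); m[roi[1]:roi[3],roi[0]:roi[2]]=1
    print(n)
    for c,s,b in blobs(m&(H>100)&(H<125)&(S>120),300):
        p=plane(d,np.argwhere(b)[:,::-1],0.012)[:,:2].astype(np.float32)
        print(" tray",np.round(p.mean(0),3),cv2.minAreaRect((p*1000)))
    for nm,mm in (("orange",(H>5)&(H<28)&(S>90)),("dark",(V<60))):
        for c,s,b in blobs(m&mm,15): print(nm,c,s)
    x0,y0,x1,y1=roi; k=min(800/(x1-x0),600/(y1-y0))
    cv2.imwrite(f"pics/{n}_crop.png",cv2.resize(d["bgr"][y0:y1,x0:x1],None,fx=k,fy=k,interpolation=cv2.INTER_CUBIC)); print(k)
E
```

```text
scene
 tray [ 0.608 -0.231] ((599.9092407226562, -232.41073608398438), (72.16243743896484, 69.5793685913086), 76.14838409423828)
 tray [ 0.626 -0.164] ((623.8490600585938, -162.8135223388672), (68.22084045410156, 59.91748809814453), 76.97339630126953)
orange [274.8 219.8] [267, 217, 17, 7, 30]
orange [437.1 222.1] [429, 216, 18, 14, 158]
orange [334.3 231.6] [328, 221, 13, 21, 172]
orange [278.6 225.2] [270, 222, 18, 7, 64]
orange [435.1 241.3] [428, 239, 15, 6, 38]
dark [438.4 212.8] [433, 208, 12, 11, 109]
dark [195.9 216.8] [187, 210, 18, 14, 193]
dark [232.1 216.2] [224, 210, 17, 13, 191]
dark [358.  215.5] [355, 212, 7, 8, 26]
dark [357. 223.] [352, 219, 12, 8, 40]
dark [222.6 257. ] [205, 252, 37, 15, 71]
dark [254.8 262.3] [243, 258, 24, 9, 41]
dark [234.9 269.2] [230, 263, 11, 12, 17]
dark [280.  269.6] [270, 266, 24, 8, 36]
dark [241.5 282.3] [202, 269, 84, 28, 237]
dark [397.7 272.5] [394, 271, 9, 3, 15]
dark [409.4 274.4] [404, 273, 12, 4, 20]
dark [355.6 288.6] [351, 287, 10, 4, 18]
dark [380.9 292.5] [374, 290, 15, 5, 27]
dark [402.8 296.2] [396, 294, 14, 5, 31]
2.711864
[... 179 characters left out ...]
 19, 11, 63]
orange [292.4 312. ] [282, 302, 25, 22, 267]
dark [242.5 189.7] [238, 185, 10, 10, 84]
dark [244.1 202.1] [237, 200, 15, 5, 31]
dark [315.8 209.5] [305, 208, 22, 4, 33]
dark [246.2 215.5] [239, 212, 14, 7, 43]
dark [254.8 220.2] [252, 218, 7, 6, 33]
dark [320.6 224.2] [310, 222, 23, 5, 40]
dark [326.3 240.7] [313, 238, 27, 6, 74]
dark [243.3 259.6] [238, 251, 12, 17, 140]
dark [365.  271.9] [352, 271, 27, 3, 53]
dark [371.1 293.3] [356, 292, 28, 4, 59]
dark [295.1 315.2] [283, 307, 25, 17, 209]
dark [374.3 317.7] [360, 316, 30, 4, 65]
dark [307.8 350.7] [296, 339, 24, 24, 481]
dark [379.7 345.3] [362, 343, 36, 5, 113]
dark [332.4 391.5] [320, 378, 26, 28, 610]
2.4489795918367347
```

View pics/scene_crop.png

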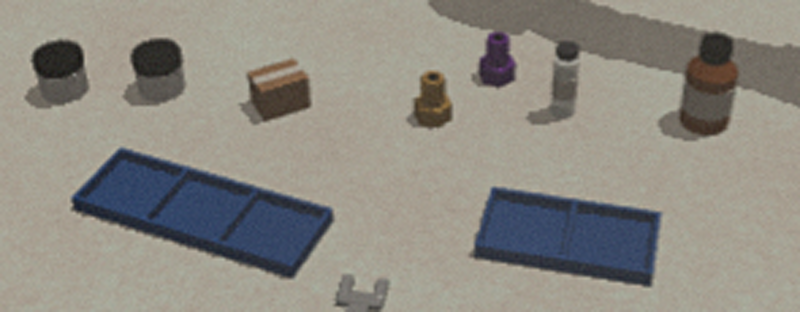

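```bash
python3 - <<'E'
from h import *
S=cap("scene");D=cap("side")
for n,a,b,z in (("jar",(232.1,216.2),(307.8,350.7),.037),("bottle",(438.4,212.8),(242.5,189.7),.08),("vial",(384,213),(254.8,220.2),.069),("fit",(334.3,231.6),(277.2,265.1),.021),("carton",(278,228.5),(295,309),.022),("purple",(358,217),(243,257),.023),("jar2",(195.9,216.8),(332.4,391.5),.037),("beaker",(138,206),(397,437),.09)):
    print(n,plane(S,a,z).round(3)[0,:2],plane(D,b,z).round(3)[0,:2])
for d,nm in ((S,"scene"),(D,"side")):
    B,G,r=[d["bgr"][...,i].astype(int) for i in range(3)]
    m=(B>r*1.5)&(B-r>15)
    m=cv2.morphologyEx(m.astype(np.uint8),cv2.MORPH_CLOSE,np.ones((5,5)))
    for c,s,b in blobs(m,300):
        if s[4]>8000: continue
        ct=cv2.findContours(b.astype(np.uint8),0,cv2.CHAIN_APPROX_NONE)[0][0][:,0]
        p=(plane(d,ct,0.01)[:,:2]*1000).astype(np.float32)
        print(nm,c,cv2.minAreaRect(p))
cr=np.array([[122,150],[332,210],[293,262],[73,197],[492,188],[660,212],[652,270],[477,245]])/2.712+[175,195]
print(plane(S,cr,.014).round(3))
E
```

```text
jar [ 0.447 -0.255] [ 0.445 -0.255]
bottle [0.431 0.265] [0.434 0.266]
vial [0.432 0.134] [0.437 0.136]
fit [0.46  0.014] [0.457 0.011]
carton [ 0.465 -0.13 ] [ 0.456 -0.135]
purple [0.392 0.068] [0.387 0.063]
jar2 [ 0.461 -0.348] [ 0.458 -0.35 ]
beaker [ 0.504 -0.473] [ 0.508 -0.479]
scene [150.5  25.1] ((-1944.16650390625, -1543.2763671875), (1865.7454833984375, 570.9562377929688), 31.321455001831055)
scene [275.7  25.8] ((-1952.345703125, -756.792236328125), (1291.1728515625, 438.27899169921875), 11.257864952087402)
scene [501.5  19.5] ((-2057.728515625, 878.4615478515625), (150.0863800048828, 1415.8975830078125), 78.75768280029297)
scene [104.5 105.2] ((-345.30999755859375, -1059.496337890625), (551.9518432617188, 488.8993225097656), 10.41925048828125)
scene [252.2  94.9] ((-481.3940734863281, -463.4980773925781), (45.25034713745117, 658.8012084960938), 0.20012982189655304)
scene [468.6 103. ] ((-483.4216003417969, 435.705322265625), (747.6339721679688, 48.46600341796875), 89.87875366210938)
scene [ 10.  163.9] ((87.44052124023438, -1183.8763427734375), (723.9744873046875, 86.83406066894531), 38.59228515625)
scene [249.  271.6] ((619.69189453125, -165.72479248046875), (217.02964782714844, 81.30887603759766), 74.31336975097656)
scene [384.7 279.7] ((609.9290771484375, 145.31787109375), (142.03819274902344, 79.8785400390625), 84.25508880615234)
scene [ 16.6 299.7] ((784.4215087890625, -660.1134643554688), (159.13417053222656, 98.30709838867188), 18.47817039489746)
side [320.2 225.1] ((609.4878540039062, 145.166015625), (134.06338500976562, 70.08351135253906), 83.99678039550781)
side [372.3 309.5] ((617.6336059570312, -164.71356201171875), (212.05838012695312, 71.32296752929688), 74.36024475097656)
[[ 0.559 -0.254  0.014]
 [ 0.614 -0.051  0.014]
 [ 0.678 -0.071  0.014]
 [ 0.626 -0.275  0.014]
 [ 0.569  0.08   0.014]
 [ 0.582  0.221  0.014]
 [ 0.651  0.213  0.014]
 [ 0.64   0.074  0.014]]
```

```bash
cat >> h.py <<'E'
def go(x,y,z,yaw):
    "print tool-frame shift [m] and turn [deg] to reach TCP x,y,z with tool down at yaw [deg]"
    T=pose(); Rt=R.from_euler("xyz",[np.pi,0,np.radians(yaw)]).as_matrix()
    d=T[:3,:3].T@(np.array([x,y,z])-T[:3,3]); w=np.degrees(R.from_matrix(T[:3,:3].T@Rt).as_rotvec())
    print("dpos",d.round(4).tolist(),"turn",w.round(2).tolist())
E
python3 -c "
from h import *
go(.40,.12,.30,0)"
```

```text
dpos [-0.371, 0.3109, -0.0696] turn [0.01, 0.02, 64.8]
```

```bash
python3 -m jog '{"delta_pos":[[-0.371,0.311,-0.07],[-0.371,0.311,-0.07],[-0.371,0.311,-0.07],[-0.371,0.311,-0.07],[-0.371,0.311,-0.07],[-0.371,0.311,-0.07],[-0.371,0.311,-0.07],[-0.371,0.311,-0.07],[-0.371,0.311,-0.07],[-0.371,0.311,-0.07],[-0.371,0.311,-0.07],[-0.371,0.311,-0.07],[-0.371,0.311,-0.07],[-0.371,0.311,-0.07],[-0.371,0.311,-0.07],[-0.371,0.311,-0.07],[-0.371,0.311,-0.07],[-0.371,0.311,-0.07]],"turn":[[0,0,65],[0,0,65],[0,0,65],[0,0,65],[0,0,65],[0,0,65],[0,0,65],[0,0,65],[0,0,65],[0,0,65],[0,0,65],[0,0,65],[0,0,65],[0,0,65],[0,0,65],[0,0,65],[0,0,65],[0,0,65]],"hand":[0,0,0,0,0,0,0,0,0,0,0,0,0,0,0,0,0,0]}' 20
python3 - <<'E'
from h import *
d=cap("wrist"); cv2.imwrite("pics/w1.png",d["bgr"]); np.save("w1.npy",d["W"]); print(pose().round(4))
E
```

```text
clock: 1.85
tool_pos: [0.3998, 0.121, 0.3002]
orientation: [3.141, 0.001, -0.001]
contact_force: [0.5, 0.2, -0.5]
grip_width: 0.0941
[[ 1.000e+00 -1.600e-03 -7.000e-04  3.999e-01]
 [-1.600e-03 -1.000e+00 -6.000e-04  1.208e-01]
 [-7.000e-04  6.000e-04 -1.000e+00  3.002e-01]
 [ 0.000e+00  0.000e+00  0.000e+00  1.000e+00]]
```

View pics/w1.png

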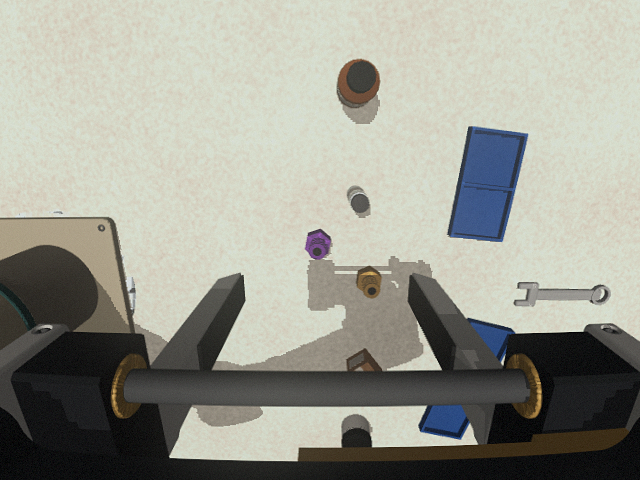

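Wrist view shows the bottle cap at (361,76), vial cap (360,203), fitting neck top (372,290), purple decoy (318,243) and the short tray at (488,184). The carton at (365,362) is partly hidden.

```bash
python3 - <<'E'
from h import *
d=cap("wrist"); h=cv2.cvtColor(d["bgr"],cv2.COLOR_BGR2HSV); H,S,V=[h[...,i].astype(int) for i in range(3)]
for n,(x,y,r),z in (("bottle",(361,76,22),.09),("vial",(360,203,12),.075)):
    m=np.zeros(H.shape,np.uint8); cv2.circle(m,(x,y),r,1,-1)
    b=max(blobs((m>0)&(V<85)&(S<90)),key=lambda t:t[1][4]); print(n,b[0],b[1],plane(d,b[0],z)[0,:2].round(4))
print("fit",plane(d,(372,290),.046)[0,:2].round(4))
m=(H>100)&(H<125)&(S>120); m[:,:440]=0; m[260:]=0
ct=max(cv2.findContours(cv2.morphologyEx(m.astype(np.uint8),cv2.MORPH_CLOSE,np.ones((5,5))),0,1)[0],key=cv2.contourArea)[:,0]
print(cv2.minAreaRect((plane(d,ct,.012)[:,:2]*1000).astype(np.float32)))
go(.432,.264,.23,-6)
E
```

```text
bottle [360.7  76.7] [346, 61, 30, 32, 737] [0.4342 0.2633]Traceback (most recent call last):
  File "<stdin>", line 5, in <module>
ValueError: max() iterable argument is empty
```

```bash
python3 - <<'E'
from h import *
d=cap("wrist"); h=cv2.cvtColor(d["bgr"],cv2.COLOR_BGR2HSV); H,S,V=[h[...,i].astype(int) for i in range(3)]
print("vial",plane(d,(360,203),.075)[0,:2].round(4),"fit",plane(d,(372,290),.046)[0,:2].round(4),"purple",plane(d,(318,252),.046)[0,:2].round(4))
m=(H>100)&(H<125)&(S>120); m[:,:440]=0; m[260:]=0
ct=max(cv2.findContours(cv2.morphologyEx(m.astype(np.uint8),cv2.MORPH_CLOSE,np.ones((5,5))),0,1)[0],key=cv2.contourArea)[:,0]
print(cv2.minAreaRect((plane(d,ct,.012)[:,:2]*1000).astype(np.float32)))
go(.4335,.264,.14,-16); go(.4335,.264,.041,-16)
E
```

```text
vial [0.438  0.1337] fit [0.4596 0.0137] purple [0.3896 0.0661]
((611.900390625, 145.24884033203125), (143.92848205566406, 73.8360824584961), 84.10701751708984)
dpos [0.0333, -0.1437, 0.1602] turn [0.03, 0.02, 15.87]
dpos [0.0333, -0.1437, 0.2592] turn [0.03, 0.02, 15.87]
```

```bash
python3 -m jog '{"delta_pos":[[0.033,-0.144,0.05],[0.033,-0.144,0.08],[0.033,-0.144,0.12],[0.033,-0.144,0.16],[0.033,-0.144,0.16],[0.033,-0.144,0.16],[0.033,-0.144,0.16],[0.033,-0.144,0.19],[0.033,-0.144,0.22],[0.033,-0.144,0.245],[0.033,-0.144,0.259],[0.033,-0.144,0.259],[0.033,-0.144,0.259],[0.033,-0.144,0.259],[0.033,-0.144,0.259],[0.033,-0.144,0.259],[0.033,-0.144,0.259],[0.033,-0.144,0.259],[0.033,-0.144,0.259],[0.033,-0.144,0.259]],"turn":[[0,0,16],[0,0,16],[0,0,16],[0,0,16],[0,0,16],[0,0,16],[0,0,16],[0,0,16],[0,0,16],[0,0,16],[0,0,16],[0,0,16],[0,0,16],[0,0,16],[0,0,16],[0,0,16],[0,0,16],[0,0,16],[0,0,16],[0,0,16]],"hand":[0,0,0,0,0,0,0,0,0,0,0,0,1,1,1,1,1,1,1,1]}' 20
python3 -c "
from h import *
go(.4335,.264,.20,-16); go(.6185,-.165,.20,-16); go(.6185,-.165,.045,-16)"
```

```text
clock: 3.67
tool_pos: [0.4335, 0.2644, 0.0414]
orientation: [3.141, -0.0, -0.281]
contact_force: [-0.4, 0.7, 1.7]
grip_width: 0.0457
dpos [0.0001, 0.0004, -0.1586] turn [0.01, -0.02, -0.13]
dpos [0.297, 0.3611, -0.1584] turn [0.01, -0.02, -0.13]
dpos [0.297, 0.3611, -0.0034] turn [0.01, -0.02, -0.13]
```

```bash
python3 -m jog '{"delta_pos":[[0,0,-0.04],[0,0,-0.08],[0.02,0.025,-0.11],[0.045,0.055,-0.12],[0.07,0.085,-0.12],[0.095,0.115,-0.12],[0.12,0.145,-0.12],[0.145,0.175,-0.12],[0.17,0.205,-0.12],[0.195,0.235,-0.12],[0.22,0.265,-0.12],[0.245,0.295,-0.12],[0.27,0.328,-0.12],[0.285,0.347,-0.12],[0.297,0.361,-0.12],[0.297,0.361,-0.12],[0.297,0.361,-0.10],[0.297,0.361,-0.07],[0.297,0.361,-0.05],[0.297,0.361,-0.05]],"turn":[[0,0,0],[0,0,0],[0,0,0],[0,0,0],[0,0,0],[0,0,0],[0,0,0],[0,0,0],[0,0,0],[0,0,0],[0,0,0],[0,0,0],[0,0,0],[0,0,0],[0,0,0],[0,0,0],[0,0,0],[0,0,0],[0,0,0],[0,0,0]],"hand":[1,1,1,1,1,1,1,1,1,1,1,1,1,1,1,1,1,1,1,1]}' 20
python3 - <<'E'
from h import *
d=cap("side"); cv2.imwrite("pics/s1.png",cv2.resize(d["bgr"][160:440,200:480],(600,600)))
go(.6185,-.165,.0455,-16)
E
```

```text
clock: 5.33
tool_pos: [0.6147, -0.1621, 0.087]
orientation: [-3.141, 0.009, -0.28]
contact_force: [-0.8, 0.6, -1.8]
grip_width: 0.0462
dpos [0.003, 0.0014, 0.0438] turn [-0.02, 0.33, -0.07]
```

View pics/s1.png

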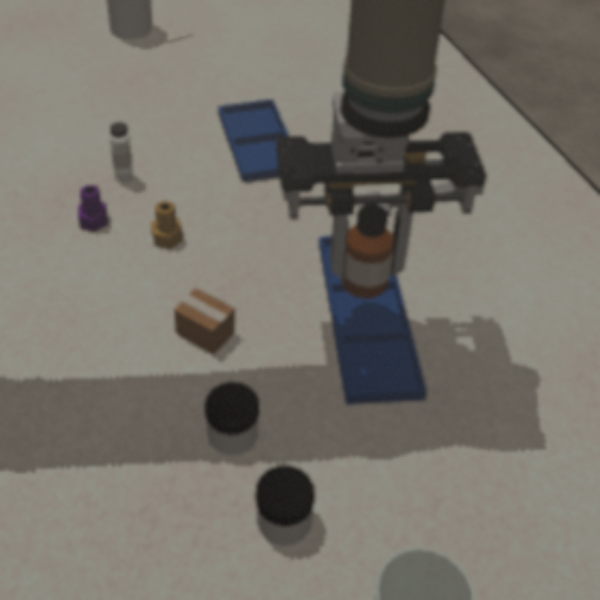

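The bottle is held upright over the long tray's middle. Lower, release, rise.

```bash
python3 -m jog '{"delta_pos":[[0.003,0.001,0.01],[0.003,0.001,0.02],[0.003,0.001,0.03],[0.003,0.001,0.037],[0.003,0.001,0.041],[0.003,0.001,0.0425],[0.003,0.001,0.0425],[0.003,0.001,0.0425],[0.003,0.001,0.0425],[0.003,0.001,0.0425],[0.003,0.001,0.0425],[0.003,0.001,0.0425],[0.003,0.001,0.02],[0.003,0.001,-0.02],[0.003,0.001,-0.06],[0.003,0.001,-0.06],[0.003,0.001,-0.06]],"turn":[[0,0,0],[0,0,0],[0,0,0],[0,0,0],[0,0,0],[0,0,0],[0,0,0],[0,0,0],[0,0,0],[0,0,0],[0,0,0],[0,0,0],[0,0,0],[0,0,0],[0,0,0],[0,0,0],[0,0,0]],"hand":[1,1,1,1,1,1,1,1,0.3,0.2,0.1,0,0,0,0,0,0]}' 20
python3 - <<'E'
from h import *
d=cap("wrist"); cv2.imwrite("pics/w2.png",d["bgr"])
go(.446,-.255,.12,-16); go(.446,-.255,.037,-16)
E
```

```text
clock: 6.8
tool_pos: [0.621, -0.1655, 0.1522]
orientation: [-3.141, -0.0, -0.28]
contact_force: [-0.2, 0.5, -0.2]
grip_width: 0.0935
dpos [-0.1417, 0.1348, 0.0306] turn [-0.05, 0.24, -0.06]
dpos [-0.1413, 0.1349, 0.1136] turn [-0.05, 0.24, -0.06]
```

View pics/w2.png

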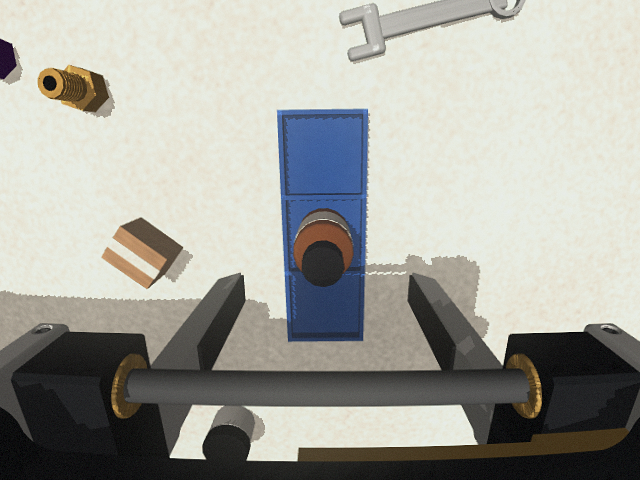

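Bottle sits centred in the middle pocket, its base at about (324,232). The carton's top corners are about (119,235), (166,263), (149,289) and (102,257). Next the jar.

```bash
python3 -c "
from h import *
d=cap('wrist');p=plane(d,[(119,235),(166,263),(149,289),(102,257)],.036)[:,:2];print(p.round(4),p.mean(0),np.linalg.norm(np.diff(p,axis=0),axis=1))
e=(p[1]-p[0]+p[2]-p[3]);print(np.degrees(np.arctan2(e[1],e[0])))
print('fit',plane(d,(49,84),.046)[0,:2])
"
python3 -m jog '{"delta_pos":[[-0.03,0.03,0],[-0.06,0.055,0],[-0.085,0.08,0],[-0.11,0.105,0],[-0.13,0.125,0.01],[-0.141,0.135,0.03],[-0.141,0.135,0.05],[-0.141,0.135,0.07],[-0.141,0.135,0.09],[-0.141,0.135,0.105],[-0.141,0.135,0.114],[-0.141,0.135,0.114],[-0.141,0.135,0.114],[-0.141,0.135,0.114],[-0.141,0.135,0.114],[-0.141,0.135,0.114],[-0.141,0.135,0.114],[-0.141,0.135,0.114],[-0.141,0.135,0.114],[-0.141,0.135,0.114]],"turn":[[0,0,0],[0,0,0],[0,0,0],[0,0,0],[0,0,0],[0,0,0],[0,0,0],[0,0,0],[0,0,0],[0,0,0],[0,0,0],[0,0,0],[0,0,0],[0,0,0],[0,0,0],[0,0,0],[0,0,0],[0,0,0],[0,0,0],[0,0,0]],"hand":[0,0,0,0,0,0,0,0,0,0,0,0,1,1,1,1,1,1,1,1]}' 20
python3 -c "
from h import *
go(.600,-.232,.12,-16); go(.600,-.232,.041,-16)"
```

```text
[[ 0.4543 -0.1099]
 [ 0.4835 -0.144 ]
 [ 0.4588 -0.1622]
 [ 0.4307 -0.1236]] [ 0.45680702 -0.13492078] [0.04492206 0.03068731 0.04777394]
-51.712325943119964
fit [0.45690924 0.01287969]
clock: 8.57
tool_pos: [0.4454, -0.2549, 0.036]
orientation: [-3.141, 0.006, -0.28]
contact_force: [-0.4, 0.6, 1.4]
grip_width: 0.0478
dpos [0.1417, -0.0648, -0.0848] turn [-0.04, 0.34, -0.06]
dpos [0.1422, -0.0648, -0.0058] turn [-0.04, 0.34, -0.06]
```

```bash
python3 -m jog '{"delta_pos":[[0,0,-0.03],[0.01,-0.005,-0.06],[0.035,-0.015,-0.06],[0.06,-0.027,-0.06],[0.085,-0.039,-0.06],[0.11,-0.05,-0.06],[0.13,-0.06,-0.06],[0.142,-0.065,-0.06],[0.142,-0.065,-0.05],[0.142,-0.065,-0.035],[0.142,-0.065,-0.02],[0.142,-0.065,-0.01],[0.142,-0.065,-0.006],[0.142,-0.065,-0.005],[0.142,-0.065,-0.005],[0.142,-0.065,-0.005],[0.142,-0.065,-0.005]],"turn":[[0,0,0],[0,0,0],[0,0,0],[0,0,0],[0,0,0],[0,0,0],[0,0,0],[0,0,0],[0,0,0],[0,0,0],[0,0,0],[0,0,0],[0,0,0],[0,0,0],[0,0,0],[0,0,0],[0,0,0]],"hand":[1,1,1,1,1,1,1,1,1,1,1,1,1,1,1,1,1]}' 20
python3 -m jog '{"delta_pos":[[0,0,0],[0,0,0],[0,0,0],[0,0,0],[0,0,-0.02],[0,0,-0.06],[0,0,-0.10],[0,0,-0.11],[0,0,-0.11],[0,0,-0.11]],"turn":[[0,0,0],[0,0,0],[0,0,0],[0,0,0],[0,0,0],[0,0,0],[0,0,0],[0,0,0],[0,0,0],[0,0,0]],"hand":[0.35,0.2,0.1,0,0,0,0,0,0,0]}' 20
python3 - <<'E'
from h import *
d=cap("wrist"); cv2.imwrite("pics/w3.png",d["bgr"])
go(.457,-.135,.12,38); go(.457,-.135,.039,38)
E
```

```text
clock: 9.98
tool_pos: [0.5997, -0.2321, 0.0402]
orientation: [-3.141, 0.006, -0.281]
contact_force: [0.7, 0.9, -0.2]
grip_width: 0.0472
clock: 10.82
tool_pos: [0.6003, -0.232, 0.1503]
orientation: [-3.141, 0.005, -0.28]
contact_force: [-0.5, -0.5, -0.7]
grip_width: 0.0936
dpos [-0.1635, -0.0534, 0.0303] turn [-0.26, 0.38, -54.07]
dpos [-0.1628, -0.0533, 0.1113] turn [-0.26, 0.38, -54.07]
```

View pics/w3.png

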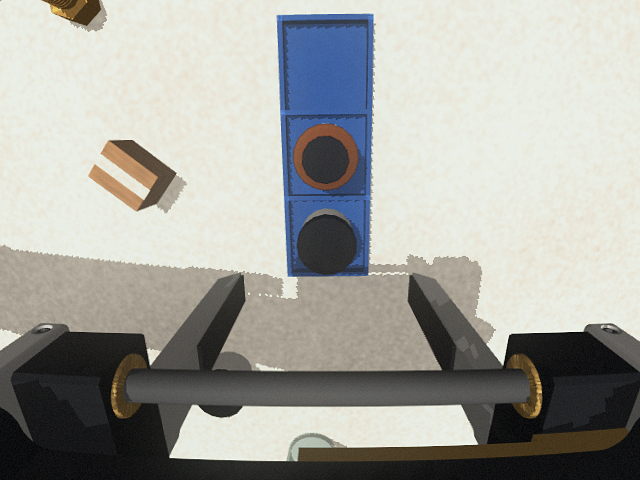

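Jar stands well in its end pocket (326,240), beside the bottle. The carton's long edge agrees with about -52°. Now pick up the carton.

```bash
python3 -m jog '{"delta_pos":[[-0.03,-0.01,0],[-0.06,-0.02,0],[-0.09,-0.03,0],[-0.12,-0.04,0],[-0.14,-0.046,0],[-0.155,-0.05,0],[-0.163,-0.053,0],[-0.163,-0.053,0.02],[-0.163,-0.053,0.05],[-0.163,-0.053,0.08],[-0.163,-0.053,0.1],[-0.163,-0.053,0.112],[-0.163,-0.053,0.112],[-0.163,-0.053,0.112],[-0.163,-0.053,0.112],[-0.163,-0.053,0.112],[-0.163,-0.053,0.112],[-0.163,-0.053,0.112],[-0.163,-0.053,0.112],[-0.163,-0.053,0.112]],"turn":[[0,0.3,-54],[0,0.3,-54],[0,0.3,-54],[0,0.3,-54],[0,0.3,-54],[0,0.3,-54],[0,0.3,-54],[0,0.3,-54],[0,0.3,-54],[0,0.3,-54],[0,0.3,-54],[0,0.3,-54],[0,0.3,-54],[0,0.3,-54],[0,0.3,-54],[0,0.3,-54],[0,0.3,-54],[0,0.3,-54],[0,0.3,-54],[0,0.3,-54]],"hand":[0,0,0,0,0,0,0,0,0,0,0,0,0,1,1,1,1,1,1,1]}' 20
python3 -c "
from h import *
go(.607,.1105,.12,-6); go(.607,.1105,.042,-6)"
```

```text
clock: 12.53
tool_pos: [0.457, -0.1353, 0.0387]
orientation: [-3.138, -0.001, 0.662]
contact_force: [-0.3, -1.1, 0.1]
grip_width: 0.0512
dpos [0.2695, -0.1019, -0.0805] turn [-0.24, 0.02, 43.94]
dpos [0.2694, -0.1016, -0.0025] turn [-0.24, 0.02, 43.94]
```

```bash
python3 -m jog '{"delta_pos":[[0,0,0],[0,0,0],[0,0,0],[0,0,0]],"turn":[[0,0,0],[0,0,0],[0,0,0],[0,0,0]],"hand":[1,1,1,1]}' 20
python3 - <<'E'
from h import *
d=cap("side"); cv2.imwrite("pics/s2.png",cv2.resize(d["bgr"][210:370,200:400],(750,600)))
E
```

```text
clock: 12.87
tool_pos: [0.4572, -0.1353, 0.0389]
orientation: [-3.138, -0.002, 0.662]
contact_force: [-0.5, 0.5, 3.8]
grip_width: 0.0361
```

View pics/s2.png

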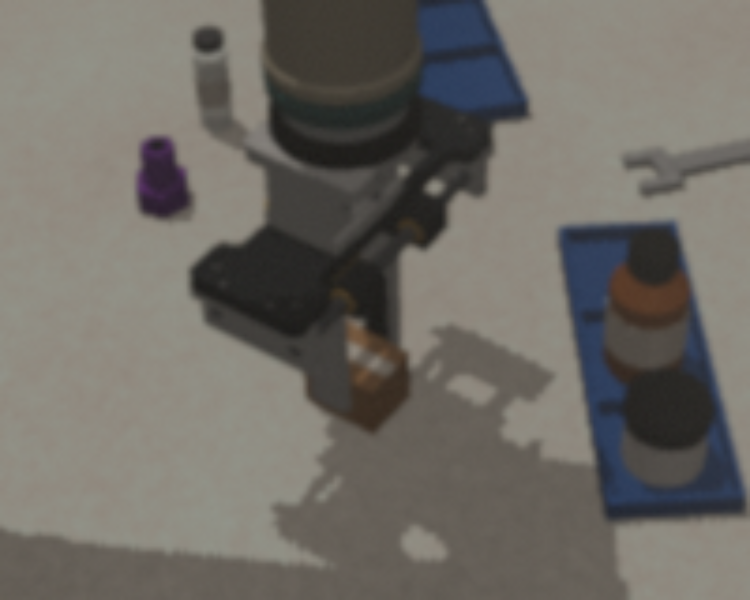

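```bash
python3 -m jog '{"delta_pos":[[0,0,-0.03],[0,0,-0.06],[0.02,-0.008,-0.08],[0.05,-0.019,-0.08],[0.08,-0.03,-0.08],[0.11,-0.042,-0.08],[0.14,-0.053,-0.08],[0.17,-0.064,-0.08],[0.2,-0.076,-0.08],[0.225,-0.085,-0.08],[0.25,-0.095,-0.08],[0.265,-0.1,-0.08],[0.2695,-0.102,-0.07],[0.2695,-0.102,-0.05],[0.2695,-0.102,-0.03],[0.2695,-0.102,-0.015],[0.2695,-0.102,-0.008],[0.2695,-0.102,-0.005],[0.2695,-0.102,-0.0045],[0.2695,-0.102,-0.0045]],"turn":[[0,0,0],[0,0,0],[-0.2,0,5],[-0.2,0,10],[-0.2,0,15],[-0.2,0,20],[-0.2,0,25],[-0.2,0,30],[-0.2,0,35],[-0.2,0,40],[-0.2,0,44],[-0.2,0,44],[-0.2,0,44],[-0.2,0,44],[-0.2,0,44],[-0.2,0,44],[-0.2,0,44],[-0.2,0,44],[-0.2,0,44],[-0.2,0,44]],"hand":[1,1,1,1,1,1,1,1,1,1,1,1,1,1,1,1,1,1,1,1]}' 20
python3 -c "
from h import *
go(.6075,.1107,.043,-6)"
```

```text
clock: 14.58
tool_pos: [0.6073, 0.1102, 0.0445]
orientation: [-3.141, -0.001, -0.106]
contact_force: [-1.0, 0.1, 0.3]
grip_width: 0.0359
dpos [0.0002, -0.0005, 0.0015] turn [-0.03, -0.03, -0.1]
```

```bash
python3 -m jog '{"delta_pos":[[0,0,0.0015],[0,0,0.0015],[0,0,0.0015],[0,0,0.0015],[0,0,0.0015],[0,0,0.0015],[0,0,-0.02],[0,0,-0.06],[0,0,-0.1],[0,0,-0.11],[0,0,-0.11],[0,0,-0.11]],"turn":[[0,0,0],[0,0,0],[0,0,0],[0,0,0],[0,0,0],[0,0,0],[0,0,0],[0,0,0],[0,0,0],[0,0,0],[0,0,0],[0,0,0]],"hand":[1,1,0.5,0.3,0.1,0,0,0,0,0,0,0]}' 20
python3 - <<'E'
from h import *
d=cap("wrist"); cv2.imwrite("pics/w4.png",d["bgr"])
go(.4585,.0133,.12,-6); go(.4585,.0133,.045,-6)
E
```

```text
clock: 15.58
tool_pos: [0.6071, 0.1105, 0.1546]
orientation: [-3.141, -0.001, -0.106]
contact_force: [0.8, 0.8, 0.3]
grip_width: 0.0934
dpos [-0.1365, 0.1122, 0.0335] turn [-0.02, 0.08, -0.08]
dpos [-0.1364, 0.1122, 0.1085] turn [-0.02, 0.08, -0.08]
```

View pics/w4.png

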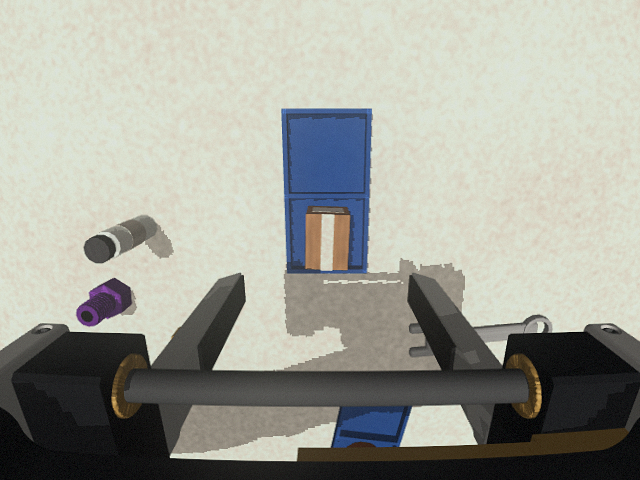

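Carton stands flat in its pocket, centred at (328,238). The vial cap is at (99,248). Now the fitting, held by its neck.

```bash
python3 -m jog '{"delta_pos":[[-0.03,0.025,0],[-0.055,0.045,0],[-0.08,0.065,0],[-0.105,0.086,0],[-0.125,0.102,0],[-0.1365,0.112,0.02],[-0.1365,0.112,0.045],[-0.1365,0.112,0.07],[-0.1365,0.112,0.09],[-0.1365,0.112,0.103],[-0.1365,0.112,0.1075],[-0.1365,0.112,0.1075],[-0.1365,0.112,0.1075],[-0.1365,0.112,0.1075],[-0.1365,0.112,0.1075],[-0.1365,0.112,0.1075],[-0.1365,0.112,0.1075],[-0.1365,0.112,0.1075],[-0.1365,0.112,0.1075],[-0.1365,0.112,0.1075]],"turn":[[0,0,0],[0,0,0],[0,0,0],[0,0,0],[0,0,0],[0,0,0],[0,0,0],[0,0,0],[0,0,0],[0,0,0],[0,0,0],[0,0,0],[0,0,0],[0,0,0],[0,0,0],[0,0,0],[0,0,0],[0,0,0],[0,0,0],[0,0,0]],"hand":[0,0,0,0,0,0,0,0,0,0,0,0.5,1,1,1,1,1,1,1,1]}' 20
python3 -m jog '{"delta_pos":[[0,0,0],[0,0,0],[0,0,0],[0,0,0]],"turn":[[0,0,0],[0,0,0],[0,0,0],[0,0,0]],"hand":[1,1,1,1]}' 20
python3 -c "
from h import *
go(.6145,.1805,.13,-6); go(.6145,.1805,.05,-6)"
```

```text
clock: 17.3
tool_pos: [0.4586, 0.0136, 0.0462]
orientation: [-3.141, 0.001, -0.106]
contact_force: [-0.1, 0.1, -0.2]
grip_width: 0.0375
clock: 17.63
tool_pos: [0.4586, 0.0136, 0.0462]
orientation: [-3.141, 0.001, -0.106]
contact_force: [-0.0, 0.2, 0.3]
grip_width: 0.0213
dpos [0.1372, -0.1825, -0.0839] turn [-0.02, 0.06, -0.08]
dpos [0.1373, -0.1825, -0.0039] turn [-0.02, 0.06, -0.08]
```

```bash
python3 -m jog '{"delta_pos":[[0,0,-0.03],[0,0,-0.06],[0.02,-0.025,-0.08],[0.035,-0.05,-0.08],[0.055,-0.075,-0.08],[0.075,-0.1,-0.08],[0.095,-0.125,-0.08],[0.11,-0.147,-0.08],[0.125,-0.166,-0.08],[0.137,-0.1825,-0.08],[0.137,-0.1825,-0.075],[0.137,-0.1825,-0.055],[0.137,-0.1825,-0.035],[0.137,-0.1825,-0.018],[0.137,-0.1825,-0.008],[0.137,-0.1825,-0.005],[0.137,-0.1825,-0.004],[0.137,-0.1825,-0.004],[0.137,-0.1825,-0.004]],"turn":[[0,0,0],[0,0,0],[0,0,0],[0,0,0],[0,0,0],[0,0,0],[0,0,0],[0,0,0],[0,0,0],[0,0,0],[0,0,0],[0,0,0],[0,0,0],[0,0,0],[0,0,0],[0,0,0],[0,0,0],[0,0,0],[0,0,0]],"hand":[1,1,1,1,1,1,1,1,1,1,1,1,1,1,1,1,1,1,1]}' 20
python3 -m jog '{"delta_pos":[[0,0,0],[0,0,0],[0,0,0],[0,0,0],[0,0,0],[0,0,-0.02],[0,0,-0.06],[0,0,-0.1],[0,0,-0.1],[0,0,-0.1]],"turn":[[0,0,0],[0,0,0],[0,0,0],[0,0,0],[0,0,0],[0,0,0],[0,0,0],[0,0,0],[0,0,0],[0,0,0]],"hand":[0.7,0.5,0.3,0.1,0,0,0,0,0,0]}' 20
python3 - <<'E'
from h import *
d=cap("wrist"); cv2.imwrite("pics/w5.png",d["bgr"])
go(.4365,.1345,.12,-16); go(.4365,.1345,.041,-16)
E
```

```text
clock: 19.22
tool_pos: [0.6145, 0.1803, 0.0505]
orientation: [-3.141, 0.0, -0.106]
contact_force: [-0.4, 0.1, -0.9]
grip_width: 0.0215
clock: 20.05
tool_pos: [0.6163, 0.1807, 0.1532]
orientation: [-3.139, -0.005, -0.106]
contact_force: [-0.8, 0.0, -0.2]
grip_width: 0.0846
dpos [-0.1724, 0.0647, 0.0309] turn [-0.09, -0.05, 9.92]
dpos [-0.1725, 0.0649, 0.1099] turn [-0.09, -0.05, 9.92]
```

View pics/w5.png

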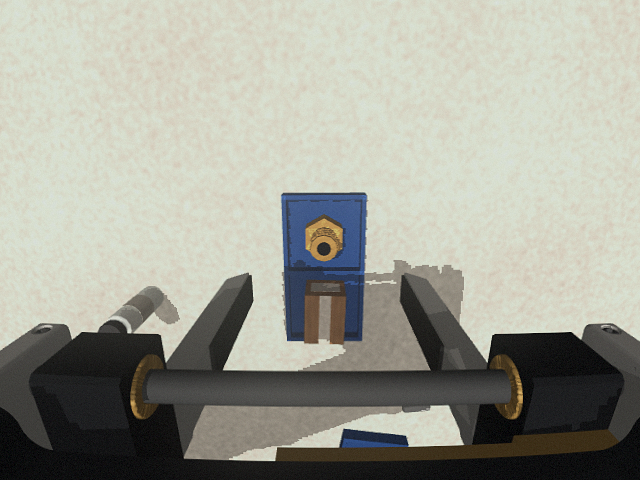

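Fitting stands in its pocket at (325,238). Last, the vial.

```bash
python3 -m jog '{"delta_pos":[[-0.03,0.011,0],[-0.06,0.022,0],[-0.09,0.034,0],[-0.12,0.045,0],[-0.145,0.055,0],[-0.16,0.06,0],[-0.1725,0.065,0],[-0.1725,0.065,0.01],[-0.1725,0.065,0.035],[-0.1725,0.065,0.06],[-0.1725,0.065,0.085],[-0.1725,0.065,0.1],[-0.1725,0.065,0.11],[-0.1725,0.065,0.11],[-0.1725,0.065,0.11],[-0.1725,0.065,0.11],[-0.1725,0.065,0.11],[-0.1725,0.065,0.11],[-0.1725,0.065,0.11],[-0.1725,0.065,0.11]],"turn":[[0,0,10],[0,0,10],[0,0,10],[0,0,10],[0,0,10],[0,0,10],[0,0,10],[0,0,10],[0,0,10],[0,0,10],[0,0,10],[0,0,10],[0,0,10],[0,0,10],[0,0,10],[0,0,10],[0,0,10],[0,0,10],[0,0,10],[0,0,10]],"hand":[0,0,0,0,0,0,0,0,0,0,0,0,0,0.5,0.6,0.7,0.8,1,1,1]}' 15
python3 -m jog '{"delta_pos":[[0,0,0],[0,0,0],[0,0,0],[0,0,0],[0,0,0],[0,0,0]],"turn":[[0,0,0],[0,0,0],[0,0,0],[0,0,0],[0,0,0],[0,0,0]],"hand":[1,1,1,1,1,1]}' 15
python3 -c "
from h import *
go(.6375,-.0975,.13,-16); go(.6375,-.0975,.045,-16)"
```

```text
clock: 21.77
tool_pos: [0.4367, 0.1346, 0.0413]
orientation: [-3.139, -0.002, -0.28]
contact_force: [0.2, -0.2, -0.4]
grip_width: 0.0506
clock: 22.27
tool_pos: [0.4368, 0.1346, 0.0414]
orientation: [-3.139, -0.002, -0.281]
contact_force: [0.4, 0.1, 0.8]
grip_width: 0.0225
dpos [0.2573, 0.1672, -0.0886] turn [-0.13, -0.09, -0.07]
dpos [0.2572, 0.1674, -0.0036] turn [-0.13, -0.09, -0.07]
```

```bash
python3 -m jog '{"delta_pos":[[0,0,-0.03],[0,0,-0.06],[0.02,0.013,-0.085],[0.045,0.029,-0.085],[0.07,0.046,-0.085],[0.1,0.065,-0.085],[0.13,0.085,-0.085],[0.16,0.104,-0.085],[0.19,0.124,-0.085],[0.215,0.14,-0.085],[0.24,0.156,-0.085],[0.257,0.167,-0.085],[0.257,0.167,-0.08],[0.257,0.167,-0.06],[0.257,0.167,-0.04],[0.257,0.167,-0.02],[0.257,0.167,-0.008],[0.257,0.167,-0.005],[0.257,0.167,-0.004],[0.257,0.167,-0.004]],"turn":[[0,0,0],[0,0,0],[0,0,0],[0,0,0],[0,0,0],[0,0,0],[0,0,0],[0,0,0],[0,0,0],[0,0,0],[0,0,0],[0,0,0],[0,0,0],[0,0,0],[0,0,0],[0,0,0],[0,0,0],[0,0,0],[0,0,0],[0,0,0]],"hand":[1,1,1,1,1,1,1,1,1,1,1,1,1,1,1,1,1,1,1,1]}' 15
python3 -m jog '{"delta_pos":[[0,0,0],[0,0,0],[0,0,0],[0,0,0],[0,0,0],[0,0,0],[0,0,0],[0,0,-0.02],[0,0,-0.05],[0,0,-0.09],[0,0,-0.13],[0,0,-0.17],[0,0,-0.2],[0,0,-0.2]],"turn":[[0,0,0],[0,0,0],[0,0,0],[0,0,0],[0,0,0],[0,0,0],[0,0,0],[0,0,0],[0,0,0],[0,0,0],[0,0,0],[0,0,0],[0,0,0],[0,0,0]],"hand":[1,1,0.7,0.5,0.3,0.1,0,0,0,0,0,0,0,0]}' 15
python3 - <<'E'
from h import *
a=cap("scene")["bgr"][195:365,175:475]; b=cap("side")["bgr"][170:440,225:450]
d=cap("wrist")["bgr"]
a=cv2.resize(a,(480,272)); b=cv2.resize(b,(320,384)); w=cv2.resize(d,(480,328))
o=np.zeros((600,800,3),np.uint8); o[:272,:480]=a; o[:384,480:]=b; o[272:,:480]=w
cv2.imwrite("pics/end.png",o)
E
```

```text
clock: 23.93
tool_pos: [0.6372, -0.0966, 0.0453]
orientation: [-3.139, -0.001, -0.28]
contact_force: [-0.1, -0.1, 0.1]
grip_width: 0.0227
clock: 25.1
tool_pos: [0.6405, -0.0985, 0.2527]
orientation: [-3.138, -0.014, -0.28]
contact_force: [0.8, -0.9, 0.5]
grip_width: 0.0935
```

View pics/end.png

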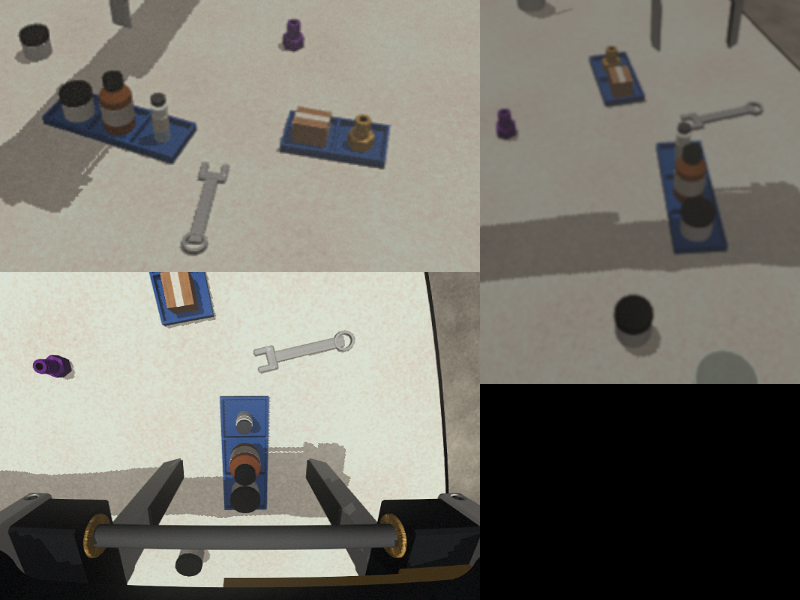

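All five stand upright in their pockets: vial (160,118), bottle (115,103), jar (76,100), carton (312,126), fitting (361,133). The spanner is unmoved and the arm is clear. Handing in.

```bash
python3 -c "
from rig import ctrl; print(ctrl.sign_off())"
```

```text
the job is handed in; nothing more can be done
None
```

Both kits are made up and the job is handed in at about 25 s on the robot's clock; the sign-off gives no verdict.

- **Sampling kit:** the amber bottle is in the long tray's middle pocket. The vial is in its left end pocket and the jar (the left-hand one of the two) is in its right end pocket.
- **Inlet service kit:** the carton is in the short tray's right pocket and the brass fitting in its left.

**Last checks:** the final scene, side and wrist pictures show all five upright and released, with the gripper clear above. Each was let go at the planned height, within about 1 mm. The spanner looks unmoved, and the purple fitting and second jar were left alone. The beaker is only partly in the last pictures and the wash bottle is not, but the arm never worked near either. I judged final positions and tilts by eye rather than measuring them.

**Disagreements:** no check failed. The first position estimates differed by up to about 9 mm between the two fixed cameras, for the carton, so I measured it again with the wrist camera before picking it up. On the carton, fitting and vial the fingers needed a few extra rows to finish closing, and I waited for the right grip width before lifting.

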